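Thread the guide rod through the bracket's two bushings and hold it there

ROBOT

A 7-joint arm with a two-finger parallel gripper is mounted at the origin on a cart in front of the work surface, level with it; the furniture and walls round the work are solid. World frame = base frame: x ahead of the robot, y to its left, z up, the work surface at z = 0. Lengths are in m, angles in rad, forces in N, time in s.
With the tool pointing down it reaches from about 0.425 to 0.875 m from the base axis. Payload 4.7 kg.
Tool frame: the origin (TCP) lies on the centre line of the jaws, within the pads' length; the fingertips stand ctrl.tcp_to_tips ahead of it and the grasp point (between the pads) lies 2 mm behind it (ctrl.tcp_to_tips is the distance from the TCP to the fingertips, in m); z points along the fingers, y is the line along which they close (so a half turn about z gives the same grasp; the last joint's range is limited). The gripper opens to 87 mm and grips with 3 to 60 N. Pads are 19 mm wide; open, the fingers measure 117 mm over their backs; the gripper's body (75 mm by 190 mm) begins 51 mm behind the grasp point.
Start: joints at [-1.099, 0.321, -0.07, 1.45, 0.023, 1.371, -0.057], TCP at [0.287, 0.583, 0.24] pointing down, gripper open.
Joint ranges: [-2.86, 2.86], [-0.3, 2.09], [-1.38, 1.24], [0.06, 2.45], [-1.56, 4.7], [0.09, 2.05], [-2.69, 2.69]. Speed limits (rad/s): [2.57, 2.57, 3.14, 3.14, 3.14, 3.14, 3.14].

INTERFACE

Orientations are given as a rotation vector (axis times angle).
In Python, from bench import ctrl, optics, close_job gives the robot as it stands.
- The arm moves only by the shell command python3 -m inch 'ROWS' [OPENING] [FORCE]. ROWS is JSON, a list of rows, each a list of 2 entries, a list of its own where there are three numbers: the shift along the tool's x, y, z in mm, then the turn, a rotation vector about the tool's x, y, z in degrees. In form: [[[x, y, z], [ax, ay, az]], ...]. A call has exactly 10 rows; each row shifts and turns the commanded pose from where the row before left it, along the tool's axes as they then stand; what a row does not reach is not made up. A row lasts 1/10 s, in which the tool goes at most 50 mm and 8.59 degrees, less where a joint would pass 70% of its speed; a pose out of reach is approached as far as the arm can. A call is refused whole if a number of a shift passes 50 or a number of a turn 8.59, either way. A call with a gripper value outside its range is refused whole. OPENING is the closure, from 0 (fully open) to 1 (shut), set as the call begins (- or left out, the last holds). The fingers move at their own pace and stop on an object; FORCE is the grip in N (left out, the last holds). Time passes only in rows, so rows that do not move let the fingers close, or fill a call up. It gives the time, the measured TCP pose, the force and the opening at its end, in the units of the state.
- ctrl.get_state(): the state, without advancing time (a new reading comes with each control period).
- optics.get_image(name): name is "scene" or "top"; returns a dict with "image" (384x512x3 uint8, red, green, blue), "fx", "fy", "cx", "cy" (pixels), "dist" ([k1, k2, p1, p2, k3] as OpenCV has them; the pictures are not rectified), "R" (3x3) and "t" (3): a world point X has camera coordinates R X + t. Camera axes: x right, y down, z forward; pixel columns grow to the right and rows downward; lengths in m; the calibration is good to about 2 mm. A picture is of the moment at which its call begins. There is no depth.
- close_job(): hands the job in, once; it reports no verdict.
The state is a dict: "time": time; "joint_positions": joint angles; "qd": joint speeds; "joint_torque": joint torques, N m; "position": TCP position; "tool_rot": TCP orientation; "ft_force": force on the tool from outside, world axes, zero at the start; "torque": the same for the moment, N m; "grip_width": opening from 0.0 (shut) to 1.0 (fully open).
Only numpy, scipy, OpenCV 4.12 (cv2) and the standard library are available. Lean on these libraries where they do the work, as an engineer would, in place of code of your own. Each camera call takes 0.05 s, during which the arm holds its last target. There are 200 camera calls.

TASK

Twist the cap on top of the guide bracket counter-clockwise to its open stop, so that its notch uncovers the upper bushing. Then take the long guide rod by its head out of the rack, thread it upright down through the upper and then the lower bushing, and finish still holding it in the gripper, with its tip sticking out about half way between the lower bushing and the base plate, not resting on the plate (the set screws come later, so it would drop if let go). Leave the short rod in the rack and the other things on the bench where they are.

Things in the scene. Friction and masses are not known exactly. Their poses are not given: they have to be found in the camera images.
- guide_bracket: Fixed C-shaped metal bracket. Origin: underside of base plate, on the common vertical axis of two 14 mm bores, one above the other; x points to the column (x 52 to 74 mm; arms x -25 to 52, 58 mm wide), z up. Heights, mm: base plate (118x70) top 6, lower arm 36-46, brass collar on it to 52, brass collar 78-84 under the upper arm 84-94, cap disc to 101, grip bar to 124 (highest).
- upper_bushing (a point): Centre of the upper bore at the top face of the upper arm (94 mm above the bracket's origin); axes as the bracket's.
- lower_bushing (a point): Centre of the lower bore at the underside of the lower arm (36 mm above the bracket's origin); axes as the bracket's.
- twist_cap (a joint): Captive steel cap, disc 56 mm across, 7 thick, on the upper arm; its vertical axis is 18 mm from the bores, towards the column. 0 rad = closed (covers the bore), 1.4 = open stop: a 70 degree notch lies over the bore, 5 mm clear each side of the rod. Grows counter-clockwise from above. Starts at 0 to 0.3; stays where left (friction 0.06 N m).
- twist_cap_grip (a point): On the cap's axis, in its black grip bar: 12 mm wide, 44 long, 23 high (13 mm below to 10 mm above this point; 114 mm above the bracket's origin). z up; x points along the middle of the notch and turns with the cap; the bar's length runs along y, so it is pinched across x, from above.
- rod_rack: Fixed rack: grey block 124x44 mm on a dark foot 150x66 mm, top at 54 mm. Two vertical blind holes 12 mm across at x = -40 and +40 mm, floor 12 mm above the bench. Origin: centre of underside; x along the row of holes, z up. Either rod may stand in either hole.
- guide_rod: Long steel rod, loose, upright in one hole of the rack, about 0.12 kg, 146 mm long: shaft 10 mm across and 110 long (last 7 mm taper to 6 mm at the tip), then a darker round head 18 mm across, 36 long. Origin: the tip; z runs up to the head. In the rack the tip is 12 mm and the head's top 158 mm above the bench.
- guide_rod_grip (a point): Middle of the long rod's head, on its axis, 128 mm above the tip: where to grip.
- short_rod: The short rod, same but with a 70 mm shaft, total 106 mm; too short to span the bushings. Stays in the other hole of the rack (head top 118 mm above the bench). Origin: centre of the tip.
- block_a: Bystander: loose brown clamp block, about 25x55x28 mm, on the cardboard behind the rack. Origin: centre of underside.
- block_b: Bystander: loose brown clamp block, about 24x63x28 mm, beside the bracket. Origin: centre of underside.
- housing: Bystander: loose cast aluminium housing half, 60x110x28 mm, behind the bracket. Origin: centre of underside.

How it is judged:
On the way, in this order (a step that is already met when the one before it is completed fails the run):
1. the twist cap is turned open (past 1.2 rad) with the long rod still in the rack (value of joint twist_cap above 1.2 rad and z of guide_rod in the frame of rod_rack below 0.03 m), for 0.1 s.
2. the long rod's tip is through the upper bushing and still above the lower one (z of guide_rod in the frame of guide_bracket between 0.046 and 0.084 m and horizontal distance between guide_rod and upper_bushing below 0.007 m and angle between the z axis of guide_rod and the z axis of guide_bracket, either way round below 0.15 rad), for 0.05 s.
At the end, for the whole second after the job is handed in: Long rod upright (0.12 rad) in both bushings, still, held by the fingers (over 2 N); its tip 9 to 33 mm above the bracket's origin (out of the lower bushing, clear of the base plate), within 6 mm of the bore axis; cap above 1.15 rad; short rod within 20 mm of its start (z of guide_rod in the frame of guide_bracket between 0.009 and 0.033 m and horizontal distance between guide_rod and lower_bushing below 0.006 m and angle between the z axis of guide_rod and the z axis of guide_bracket, either way round below 0.12 rad and contact force between the fingers and guide_rod above 2 N and linear speed of guide_rod below 0.02 m/s and value of joint twist_cap above 1.15 rad and distance of short_rod from where it was at the start of the episode below 0.02 m); the arm keeps its last pose, push and grip.
It fails at once if the short rod is pulled out of the rack (distance of short_rod from where it was at the start of the episode above 0.04 m).
It fails at once if a bystander is pushed away by more than 30 mm (distance of any of block_a, block_b, housing from where it was at the start of the episode above 0.03 m).
It also fails if it takes over 61 s, if anything falls off the work surface, if the arm or the gripper's body presses on something with over 40 N, if the wrist force passes 120 N, or if a joint passes its speed limit or range.

## Working session

There is one attempt and no reset: what is moved stays moved. The work goes in short steps, Python scripts to look and compute and a shell command to move; the robot and the scene stay as the last step left them, time stands still between calls to the robot, and variables do not carry over. Pictures are saved under pics/ and viewed, on a budget of 10 in all, crops included, one or two more only if the job needs it, and the job is handed in when it is done.

```bash
ls; mkdir -p pics; python3 - <<'E'
from bench import ctrl, optics
import cv2,pickle
print(ctrl.get_state(), ctrl.tcp_to_tips)
for n in("scene","top"):
    d=optics.get_image(n); cv2.imwrite(f"pics/{n}0.png",d["image"][:,:,::-1]); pickle.dump(d,open(f"{n}0.pkl","wb"))
    print(n,d["fx"],d["cx"],d["cy"],d["dist"],-d["R"].T@d["t"], d["R"])
E
```

```text
pics
{'time': 0.0, 'joint_positions': array([-1.09891004,  0.32181495, -0.07009438,  1.45168264,  0.02263268,
        1.37082154, -0.05690138]), 'qd': array([-0.00063429, -0.00048487,  0.00172404,  0.00011621, -0.00015428,
        0.00057085, -0.00064959]), 'joint_torque': array([ 6.06058666e-05, -4.91296184e+01, -4.03506327e-01, -3.12524700e+01,
       -6.37399871e-02,  4.39145823e-02,  1.95275220e-04]), 'position': array([0.28708901, 0.58256862, 0.23846298]), 'tool_rot': array([-7.12686089e-01, -3.05936383e+00,  3.00604165e-03]), 'ft_force': array([-0.35585772,  0.01131959,  0.56185926]), 'torque': array([ 0.0003169 , -0.00117446, -0.02185729]), 'grip_width': 1.000024880880956} 0.017
scene 494.8819224410972 260.9791929057593 195.50037635859138 [-0.03721764  0.          0.          0.          0.        ] [-0.07569497 -0.30318191  0.74989599] [[ 0.56563437 -0.82447713 -0.01718219]
 [-0.50909635 -0.33272384 -0.7937983 ]
 [ 0.64875162  0.45774699 -0.60793834]]
top 358.9035899670149 256.00057475937 189.7968241654535 [-0.06568202  0.          0.          0.          0.        ] [0.50527131 0.18828367 1.00297776] [[ 0.00244286 -0.99997198 -0.00707617]
 [-0.99281302 -0.00157857 -0.1196654 ]
 [ 0.11965088  0.00731764 -0.99278906]]
```

View pics/scene0.png

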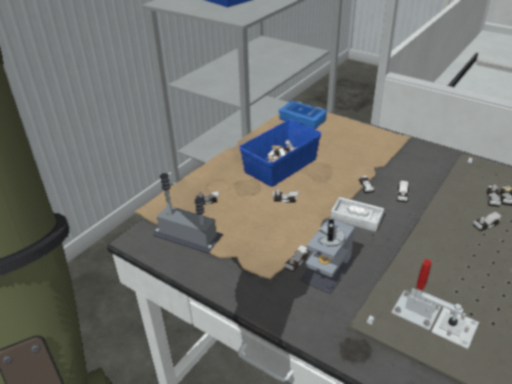

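View pics/top0.png

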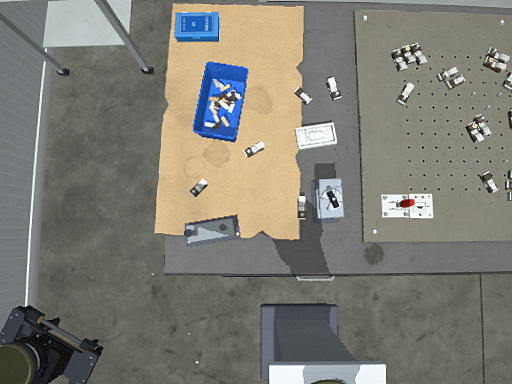

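The rack is at about top (212,230) and scene (187,225), with the long rod in its left hole. The bracket is at about top (330,198) and scene (330,245). I'll enlarge both.

```bash
python3 - <<'E'
import cv2,numpy as np
s=cv2.imread("pics/scene0.png");t=cv2.imread("pics/top0.png")
r=lambda i,u,v,w,h,W,H:cv2.resize(i[v:v+h,u:u+w],(W,H),interpolation=cv2.INTER_CUBIC)
# scene crop x4
a=r(s,148,165,100,75,400,300);b=r(s,280,195,100,100,400,400)[:300]
c=r(t,175,205,80,60,400,300);d=r(t,290,165,80,60,400,300)
cv2.imwrite("pics/c0.png",np.vstack([np.hstack([a,b]),np.hstack([c,d])]))
E
```

```text
(no output)
```

View pics/c0.png

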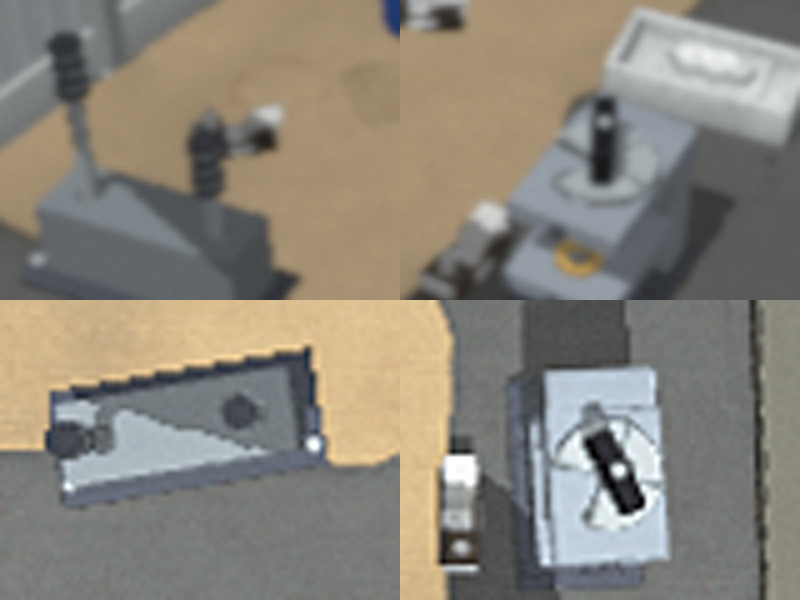

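Crops: the bar's centre dot is near crop (604,121) in scene and (618,470) in top. The upper-arm corners and rod head tops are visible too. The cap's notch faces lower-left in top, so it needs about 1.1 rad counter-clockwise. I'll fit the poses and overlay a wireframe.

```bash
cat > h.py <<'E'
import numpy as np,cv2,pickle
from scipy.optimize import least_squares
def cam(n,k=0): return pickle.load(open(f"{n}{k}.pkl","rb"))
def proj(d,X):
    K=np.array([[d["fx"],0,d["cx"]],[0,d["fy"],d["cy"]],[0,0,1]])
    return cv2.projectPoints(np.asarray(X,float).reshape(-1,3),cv2.Rodrigues(np.array(d["R"]))[0],np.array(d["t"]),K,np.array(d["dist"]))[0][:,0]
def tr(p,X):
    X=np.asarray(X,float).reshape(-1,3)/1000;c,s=np.cos(p[2]),np.sin(p[2])
    return X@np.array([[c,s,0],[-s,c,0],[0,0,1]])+[p[0],p[1],0]
def fit(obs,p0):
    f=lambda p:np.concatenate([proj(d,tr(p,X))[0]-uv for d,X,uv in obs]).ravel()
    r=least_squares(f,p0,x_scale=[.01,.01,.1],loss='soft_l1'); return r.x,r.fun.reshape(-1,2) if len(r.fun)==2*len(obs) else r.fun
E
cat > fit0.py <<'E'
from h import *
S,T=cam("scene"),cam("top")
q=lambda u0,v0,s,cu,cv:np.array([u0+(cu+.5)/s-.5,v0+(cv+.5)/s-.5])
sa=lambda u,v:q(148,165,4,u,v); sb=lambda u,v:q(280,195,4,u-400,v)
ta=lambda u,v:q(175,205,5,u,v-300); tb=lambda u,v:q(290,165,5,u-400,v-300)
br=[(T,(-25,29,94),tb(553,565)),(T,(-25,-29,94),tb(668,558)),(T,(74,-29,94),tb(655,367)),(T,(74,29,94),tb(545,370)),(T,(18,0,124),tb(618,470)),(S,(18,0,124),sb(604,121)),
 (S,(74,-29,94),sb(697,125)),(S,(-25,-29,94),sb(610,250)),(S,(-25,29,94),sb(512,202))]
pb,e=fit(br,[.55,0,.05]);print("bracket",pb,"\n",e.round(1))
rk=[(S,(-40,0,158),sa(66,38)),(S,(40,0,118),sa(208,115)),(T,(-40,0,158),ta(58,438)),(T,(40,0,118),ta(238,411))]
pr,e=fit(rk,[.45,.3,-1.5+1.5]);print("rack",pr,"\n",e.round(1)); 
pr2,e=fit(rk,[.45,.3,3.1]);print("rack",pr2,e.round(1))
E
python3 fit0.py
```

```text
bracket [0.57035078 0.00311683 0.03998299] 
 [[ 0.5  0. ]
 [ 0.3  0.5]
 [ 0.3  0.1]
 [-0.2  0.3]
 [ 0.3  0.5]
 [-0.4  0. ]
 [ 0.5 -0.4]
 [ 0.9 -2.1]
 [-1.9 -1. ]]
rack [ 0.51500315  0.31743184 -1.35751822] 
 [[-0.3 -0.5]
 [-0.4  3.6]
 [ 0.7 -0. ]
 [-0.3 -1.3]]
rack [0.51500315 0.31743184 4.92566707] [[-0.3 -0.5]
 [-0.4  3.6]
 [ 0.7 -0. ]
 [-0.3 -1.3]]
```

```bash
cat >> fit0.py <<'E'
rk[1]=(S,(40,0,118),sa(207,127))
def box(x0,x1,y0,y1,z0,z1):
    return [[(a,b,c) for a,b in((x0,y0),(x1,y0),(x1,y1),(x0,y1),(x0,y0))] for c in(z0,z1)]
def ring(x,y,r,z): return [(x+r*np.cos(t),y+r*np.sin(t),z) for t in np.linspace(0,6.283,40)]
def ov(n,img,p,pr,th,roi,s):
    d=cam(n) if isinstance(n,str) else n
    u,v,w,h=roi; im=cv2.resize(img[v:v+h,u:u+w],(w*s,h*s),interpolation=cv2.INTER_CUBIC)
    def L(p,P,c):
        a=proj(d,tr(p,P)); a=((a-[u,v]+.5)*s-.5)*8
        cv2.polylines(im,[a.round().astype(np.int32)],False,c,1,cv2.LINE_AA,3)
    for P in box(-25,74,-29,29,84,94)+box(-25,74,-29,29,36,46)[1:]+[ring(0,0,7,52),ring(0,0,7,46)]: L(p,P,(0,0,255))
    L(p,ring(18,0,28,101),(0,255,0))
    c,sn=np.cos(p[2]),np.sin(p[2]); g=[p[0]+.018*c,p[1]+.018*sn,th]
    for P in box(-6,6,-22,22,101,124): L(g,P,(255,0,255))
    L(g,[(0,0,101),(28,0,101)],(255,255,0))
    for P in box(-62,62,-22,22,0,54)[1:]+[ring(-40,0,9,158),ring(-40,0,9,122),ring(40,0,9,118),ring(40,0,9,82),ring(-40,0,5,54)]: L(pr,P,(0,0,255))
    return im
if __name__=="__main__":
    pr,e=fit(rk,[.5,.3,-1.4]);print(pr,e)
    th=np.radians(121)
    s=cv2.imread("pics/scene0.png");t=cv2.imread("pics/top0.png")
    im=np.vstack([np.hstack([ov("scene",s,pb,pr,th,(148,165,100,75),4),ov("scene",s,pb,pr,th,(290,205,80,60),5)]),np.hstack([ov("top",t,pb,pr,th,(175,205,80,60),5),ov("top",t,pb,pr,th,(290,165,80,60),5)])])
    cv2.imwrite("pics/ov0.png",im)
E
python3 fit0.py
```

```text
bracket [0.57035078 0.00311683 0.03998299] 
 [[ 0.5  0. ]
 [ 0.3  0.5]
 [ 0.3  0.1]
 [-0.2  0.3]
 [ 0.3  0.5]
 [-0.4  0. ]
 [ 0.5 -0.4]
 [ 0.9 -2.1]
 [-1.9 -1. ]]
rack [ 0.51500315  0.31743184 -1.35751822] 
 [[-0.3 -0.5]
 [-0.4  3.6]
 [ 0.7 -0. ]
 [-0.3 -1.3]]
rack [0.51500315 0.31743184 4.92566707] [[-0.3 -0.5]
 [-0.4  3.6]
 [ 0.7 -0. ]
 [-0.3 -1.3]]
[ 0.51439007  0.31726828 -1.37295767] [[-0.30127187 -0.51424038]
 [-0.39528793  0.93392102]
 [ 0.74606965 -0.00374846]
 [-0.14524122 -0.84382706]]
```

View pics/ov0.png

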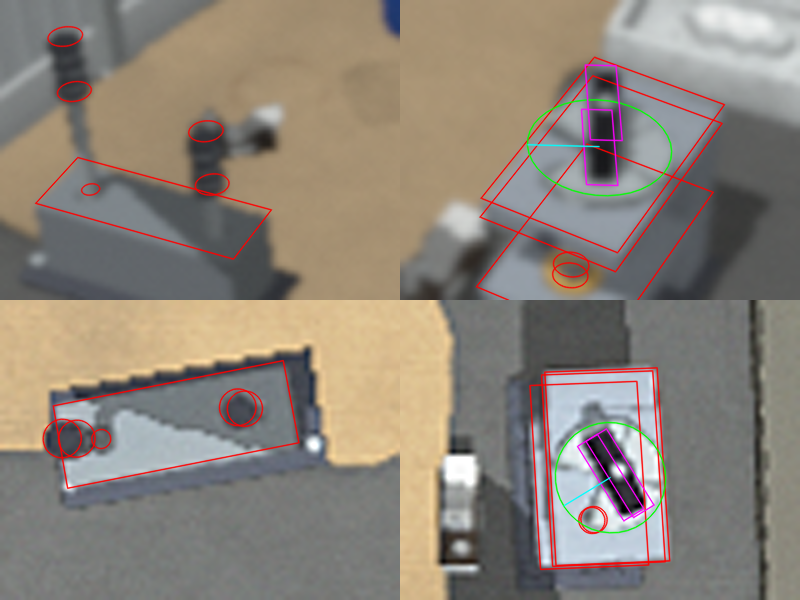

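The overlay matches in both views: bracket at (0.570, 0.003), yaw 2.3°; rack at (0.514, 0.317), yaw −78.7°; notch at about 120°. Next is a helper that prints tool-frame deltas.

```bash
cat > d.py <<'E'
import sys,numpy as np
from bench import ctrl
from scipy.spatial.transform import Rotation as R
s=ctrl.get_state();r=R.from_rotvec(s["tool_rot"]);M=r.as_matrix()
t=np.array(list(map(float,sys.argv[1:4])));d=M.T@(t-s["position"])*1000
a=np.degrees(np.arctan2(M[1,1],M[0,1]))
print("t",round(s["time"],2),"pos",s["position"].round(4),"yawY",a.round(1),"tilt",M[:,2].round(3),"F",s["ft_force"].round(1),"T",s["torque"].round(2),"w",round(s["grip_width"],3),"j",s["joint_positions"].round(2))
print("tool delta mm",d.round(1), "tilt fix to down (deg, tool)", np.degrees(np.cross([0,0,1],M.T@[0,0,-1])).round(2), "turn z", (a-float(sys.argv[4])).round(1) if len(sys.argv)>4 else "")
E
python3 d.py 0.5883 0.0038 0.2 -60
```

```text
t 0.1 pos [0.2871 0.5826 0.2386] yawY 63.8 tilt [-0.001 -0.002 -1.   ] F [ 0.3  1.1 -0.1] T [0.07 0.02 0.01] w 1.002 j [-1.1   0.32 -0.07  1.45  0.02  1.37 -0.06]
tool delta mm [-526.  -386.1   39.3] tilt fix to down (deg, tool) [-0.1   0.01  0.  ] turn z 123.8
```

```bash
python3 -m inch '[[[-20,-15,0],[0,0,0]],[[-28,-20,0],[0,0,0]],[[-28,-20,0],[0,0,0]],[[-28,-20,0],[0,0,0]],[[-28,-20,0],[0,0,0]],[[-28,-20,0],[0,0,0]],[[-28,-20,0],[0,0,0]],[[-28,-20,0],[0,0,0]],[[-28,-20,0],[0,0,0]],[[-28,-20,0],[0,0,0]]]' 0 40
python3 -m inch '[[[-28,-20,0],[0,0,0]],[[-28,-20,0],[0,0,0]],[[-28,-20,0],[0,0,0]],[[-28,-20,0],[0,0,0]],[[-28,-20,0],[0,0,0]],[[-28,-20,0],[0,0,0]],[[-28,-20,0],[0,0,0]],[[-28,-20,0],[0,0,0]],[[-20,-20,0],[0,0,0]],[[0,0,0],[0,0,0]]]'
python3 -m inch '[[[0,0,0],[0,0,4]],[[0,0,0],[0,0,8]],[[0,0,0],[0,0,8]],[[0,0,0],[0,0,8]],[[0,0,0],[0,0,8]],[[0,0,0],[0,0,8]],[[0,0,0],[0,0,8]],[[0,0,0],[0,0,8]],[[0,0,0],[0,0,8]],[[0,0,0],[0,0,8]]]'
python3 -m inch '[[[0,0,0],[0,0,8]],[[0,0,0],[0,0,8]],[[0,0,0],[0,0,8]],[[0,0,0],[0,0,8]],[[0,0,0],[0,0,8]],[[0,0,0],[0,0,8]],[[0,0,0],[0,0,0]],[[0,0,0],[0,0,0]],[[0,0,0],[0,0,0]],[[0,0,0],[0,0,0]]]'
python3 d.py 0.5883 0.0038 0.15 -60
```

```text
time: 1.1
position: [0.4454, 0.2864, 0.2392]
tool_rot: [-0.713, -3.059, 0.0]
ft_force: [-0.2, 0.7, -0.2]
grip_width: 1.0
time: 2.1
position: [0.585, 0.0128, 0.2391]
tool_rot: [0.724, 3.056, -0.005]
ft_force: [-0.0, -1.1, 0.7]
grip_width: 1.0
time: 3.1
position: [0.5839, 0.0198, 0.2392]
tool_rot: [-2.449, -1.966, 0.0]
ft_force: [-0.1, -0.9, 0.0]
grip_width: 1.004
time: 4.1
position: [0.5844, 0.0188, 0.2395]
tool_rot: [-3.035, -0.809, -0.0]
ft_force: [0.6, -0.2, 0.8]
grip_width: 0.999
t 4.1 pos [0.5844 0.0188 0.2395] yawY -60.1 tilt [-0.  0. -1.] F [ 0.6 -0.2  0.8] T [-0.14  0.14  0.  ] w 0.999 j [-0.6   0.2   0.6   1.64 -0.11  1.34 -1.03]
tool delta mm [-4.1 15.  89.5] tilt fix to down (deg, tool) [-0.01 -0.    0.  ] turn z -0.1
```

```bash
python3 -m inch '[[[-2,5,5],[0,0,0]],[[-2,5,10],[0,0,0]],[[0,5,15],[0,0,0]],[[0,0,15],[0,0,0]],[[0,0,15],[0,0,0]],[[0,0,15],[0,0,0]],[[0,0,15],[0,0,0]],[[0,0,0],[0,0,0]],[[0,0,0],[0,0,0]],[[0,0,0],[0,0,0]]]'
python3 d.py 0.5883 0.0038 0.122 -60; python3 - <<'E'
from bench import optics
import cv2,pickle,numpy as np
o=[]
for n in("scene","top"):
    d=optics.get_image(n);pickle.dump(d,open(f"{n}1.pkl","wb")); i=d["image"][:,:,::-1]
    u,v=(275,185) if n=="scene" else (280,150)
    o.append(cv2.resize(i[v:v+100,u:u+100],(400,400),interpolation=cv2.INTER_CUBIC))
cv2.imwrite("pics/g1.png",np.hstack(o))
E
```

```text
time: 5.1
position: [0.5891, 0.0037, 0.1503]
tool_rot: [3.036, 0.807, 0.002]
ft_force: [0.2, -0.6, -0.4]
grip_width: 1.0
t 5.1 pos [0.5891 0.0037 0.1503] yawY -60.2 tilt [ 0.002  0.    -1.   ] F [ 0.2 -0.6 -0.4] T [-0.07  0.13  0.08] w 1.0 j [-0.56  0.28  0.6   1.74 -0.17  1.17 -0.97]
tool delta mm [-0.6 -0.5 28.3] tilt fix to down (deg, tool) [ 0.03 -0.08  0.  ] turn z -0.2
```

View pics/g1.png

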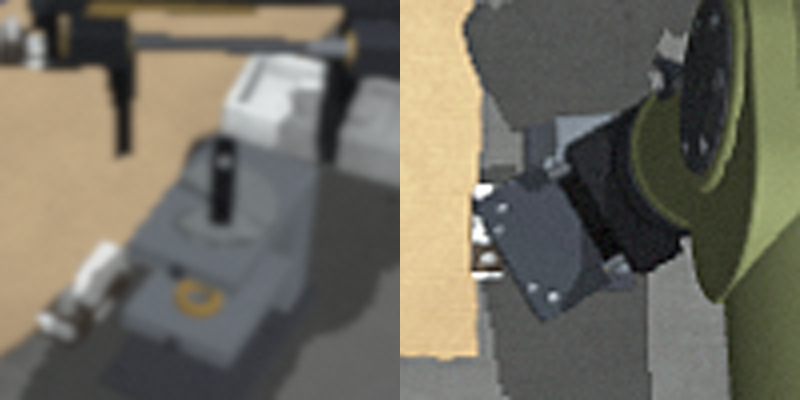

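The fingers straddle the bar, with the left finger at crop (122,130) and the bar at (222,180). I'll descend and pinch.

```bash
python3 -m inch '[[[0,0,7],[0,0,0]],[[0,0,7],[0,0,0]],[[0,0,7],[0,0,0]],[[0,0,6.5],[0,0,0]],[[0,0,0],[0,0,0]],[[0,0,0],[0,0,0]],[[0,0,0],[0,0,0]],[[0,0,0],[0,0,0]],[[0,0,0],[0,0,0]],[[0,0,0],[0,0,0]]]'
python3 d.py 0.5883 0.0038 0.122 -60
python3 -m inch '[[[0,0,0],[0,0,0]],[[0,0,0],[0,0,0]],[[0,0,0],[0,0,0]],[[0,0,0],[0,0,0]],[[0,0,0],[0,0,0]],[[0,0,0],[0,0,0]],[[0,0,0],[0,0,0]],[[0,0,0],[0,0,0]],[[0,0,0],[0,0,0]],[[0,0,0],[0,0,0]]]' 1 40
python3 d.py 0.5883 0.0038 0.122 -60
```

```text
time: 6.2
position: [0.5885, 0.0036, 0.1223]
tool_rot: [-3.036, -0.807, -0.001]
ft_force: [0.4, 0.2, -1.0]
grip_width: 0.995
t 6.2 pos [0.5885 0.0036 0.1223] yawY -60.2 tilt [ 0.  0. -1.] F [ 0.4  0.2 -1. ] T [-0.05  0.18 -0.06] w 0.995 j [-0.55  0.31  0.59  1.77 -0.19  1.12 -0.95]
tool delta mm [-0.1 -0.3  0.3] tilt fix to down (deg, tool) [ 0.   -0.02  0.  ] turn z -0.2
time: 7.2
position: [0.5884, 0.0036, 0.1221]
tool_rot: [3.036, 0.807, 0.0]
ft_force: [0.4, -0.0, -0.2]
grip_width: 0.168
t 7.2 pos [0.5884 0.0036 0.1221] yawY -60.2 tilt [ 0. -0. -1.] F [ 0.4 -0.  -0.2] T [-0.34 -0.09 -0.03] w 0.168 j [-0.55  0.31  0.59  1.77 -0.19  1.12 -0.95]
tool delta mm [-0.  -0.2  0.1] tilt fix to down (deg, tool) [ 0. -0.  0.] turn z -0.2
```

```bash
python3 -m inch '[[[0,0,0],[0,0,0]],[[0,0,0],[0,0,-3]],[[0,0,0],[0,0,-6]],[[0,0,0],[0,0,-6]],[[0,0,0],[0,0,-6]],[[0,0,0],[0,0,-6]],[[0,0,0],[0,0,-6]],[[0,0,0],[0,0,-6]],[[0,0,0],[0,0,-6]],[[0,0,0],[0,0,0]]]'
python3 d.py 0.5883 0.0038 0.122 2.3
python3 -m inch '[[[0,0,0],[0,0,-4]],[[0,0,0],[0,0,-4]],[[0,0,0],[0,0,-3]],[[0,0,0],[0,0,-2]],[[0,0,0],[0,0,-1]],[[0,0,0],[0,0,-1]],[[0,0,0],[0,0,0]],[[0,0,0],[0,0,0]],[[0,0,0],[0,0,0]],[[0,0,0],[0,0,0]]]'
python3 d.py 0.5883 0.0038 0.122 2.3
```

```text
time: 8.2
position: [0.5889, 0.0028, 0.1221]
tool_rot: [2.495, 1.906, 0.001]
ft_force: [2.6, -1.7, -1.1]
grip_width: 0.132
t 8.2 pos [0.5889 0.0028 0.1221] yawY -15.2 tilt [ 0.001 -0.001 -1.   ] F [ 2.6 -1.7 -1.1] T [-0.58 -0.44  0.03] w 0.132 j [-0.45  0.29  0.47  1.77 -0.15  1.12 -0.2 ]
tool delta mm [ 0.8 -0.9  0.1] tilt fix to down (deg, tool) [ 0.08  0.03 -0.  ] turn z -17.5
time: 9.2
position: [0.5889, 0.0028, 0.1222]
tool_rot: [2.226, 2.214, 0.0]
ft_force: [4.1, -3.1, -1.6]
grip_width: 0.135
t 9.2 pos [0.5889 0.0028 0.1222] yawY -0.3 tilt [ 0.001 -0.001 -1.   ] F [ 4.1 -3.1 -1.6] T [-0.88 -0.69  0.01] w 0.135 j [-0.42  0.29  0.43  1.77 -0.13  1.11  0.05]
tool delta mm [ 1.  -0.6  0.2] tilt fix to down (deg, tool) [ 0.07  0.06 -0.  ] turn z -2.6
```

```bash
python3 -m inch '[[[0,0,0],[0,0,-1]],[[0,0,0],[0,0,-1]],[[0,0,0],[0,0,-1]],[[0,0,0],[0,0,-1]],[[0,0,0],[0,0,-1]],[[0,0,0],[0,0,0]],[[0,0,0],[0,0,0]],[[0,0,0],[0,0,0]],[[0,0,0],[0,0,0]],[[0,0,0],[0,0,0]]]'
python3 d.py 0.5883 0.0038 0.122 2.3
```

```text
time: 10.2
position: [0.5889, 0.0028, 0.1221]
tool_rot: [2.129, 2.308, 0.0]
ft_force: [4.6, -3.6, -2.2]
grip_width: 0.136
t 10.2 pos [0.5889 0.0028 0.1221] yawY 4.6 tilt [ 0.001 -0.001 -1.   ] F [ 4.6 -3.6 -2.2] T [-0.89 -0.74 -0.42] w 0.136 j [-0.41  0.29  0.42  1.76 -0.13  1.11  0.13]
tool delta mm [ 1.  -0.5  0.1] tilt fix to down (deg, tool) [ 0.06  0.04 -0.  ] turn z 2.3
```

Torque about z rises to −0.42 N m with no further turning expected, so the cap is at the stop. I'll release, rise and look.

```bash
python3 -m inch '[[[0,0,0],[0,0,0]],[[0,0,0],[0,0,0]],[[0,0,0],[0,0,0]],[[0,0,0],[0,0,0]],[[0,0,0],[0,0,0]],[[0,0,0],[0,0,0]],[[0,0,-5],[0,0,0]],[[0,0,-10],[0,0,0]],[[0,0,-20],[0,0,0]],[[0,0,-30],[0,0,0]]]' 0 40
python3 d.py 0.5065 0.3565 0.25 70
```

```text
time: 11.2
position: [0.5875, 0.0036, 0.1871]
tool_rot: [-2.126, -2.311, 0.003]
ft_force: [0.0, 0.5, 0.1]
grip_width: 0.95
t 11.2 pos [0.5875 0.0036 0.1871] yawY 4.8 tilt [-0.003 -0.    -1.   ] F [0.  0.5 0.1] T [-0.07  0.06  0.01] w 0.95 j [-0.42  0.23  0.43  1.69 -0.1   1.24  0.11]
tool delta mm [358.4 -51.5 -62.8] tilt fix to down (deg, tool) [-0.15  0.01  0.  ] turn z -65.2
```

```bash
python3 -m inch '[[[20,-3,-10],[0,0,0]],[[38,-6,-15],[0,0,0]],[[40,-6,-15],[0,0,0]],[[40,-6,-13],[0,0,0]],[[40,-6,-10],[0,0,0]],[[40,-6,0],[0,0,0]],[[40,-6,0],[0,0,0]],[[40,-6,0],[0,0,0]],[[40,-6,0],[0,0,0]],[[20,-1,0],[0,0,0]]]'
python3 - <<'E'
from bench import optics
import cv2,pickle,numpy as np
from fit0 import *
o=[]
for n in("scene","top"):
    d=optics.get_image(n);pickle.dump(d,open(f"{n}2.pkl","wb")); i=d["image"][:,:,::-1].copy()
    roi=(148,150,100,75) if n=="scene" else (175,200,80,60)
    o.append(ov(n,i,pb,pr,pb[2]+np.pi,roi,4 if n=="scene" else 5))
    o.append(ov(n,i,pb,pr,pb[2]+np.pi,(290,205,80,60) if n=="scene" else (290,165,80,60),5))
cv2.imwrite("pics/g2.png",np.vstack([np.hstack(o[:2]),np.hstack(o[2:])]))
E
python3 d.py 0.5065 0.3565 0.19 5
```

```text
time: 12.2
position: [0.5047, 0.3606, 0.2509]
tool_rot: [-2.12, -2.316, -0.002]
ft_force: [-0.1, 0.5, 0.1]
grip_width: 0.996
bracket [0.57035078 0.00311683 0.03998299] 
 [[ 0.5  0. ]
 [ 0.3  0.5]
 [ 0.3  0.1]
 [-0.2  0.3]
 [ 0.3  0.5]
 [-0.4  0. ]
 [ 0.5 -0.4]
 [ 0.9 -2.1]
 [-1.9 -1. ]]
rack [ 0.51500315  0.31743184 -1.35751822] 
 [[-0.3 -0.5]
 [-0.4  3.6]
 [ 0.7 -0. ]
 [-0.3 -1.3]]
rack [0.51500315 0.31743184 4.92566707] [[-0.3 -0.5]
 [-0.4  3.6]
 [ 0.7 -0. ]
 [-0.3 -1.3]]
t 12.3 pos [0.5053 0.3596 0.2502] yawY 5.1 tilt [-0.     0.001 -1.   ] F [0.6 0.4 0.1] T [-0.08  0.01  0.06] w 0.997 j [-0.82  0.25  0.2   1.52 -0.05  1.37 -0.53]
tool delta mm [-3.3  0.9 60.2] tilt fix to down (deg, tool) [-0.01 -0.06  0.  ] turn z 0.1
```

View pics/g2.png

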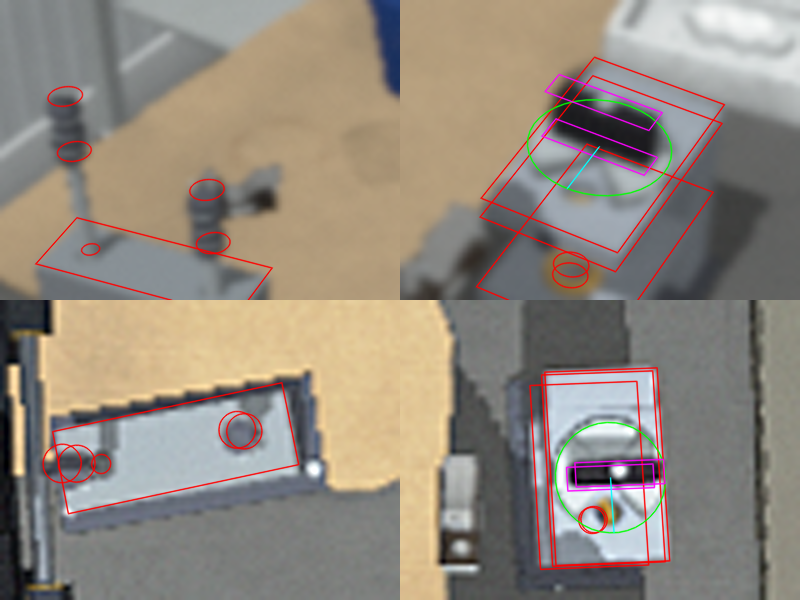

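The cap is open: the bar lies crosswise in top at (613,474), with the notch and brass bore visible at (607,513). The rod head agrees with the model in both views. I'll descend onto it.

```bash
python3 -m inch '[[[-3,1,6],[0,0,0]],[[0,0,12],[0,0,0]],[[0,0,15],[0,0,0]],[[0,0,15],[0,0,0]],[[0,0,15],[0,0,0]],[[0,0,15],[0,0,0]],[[0,0,15],[0,0,0]],[[0,0,14],[0,0,0]],[[0,0,0],[0,0,0]],[[0,0,0],[0,0,0]]]'
python3 d.py 0.5065 0.3565 0.143 5
python3 -m inch '[[[0,0,0],[0,0,0]],[[0,0,0],[0,0,0]],[[0,0,0],[0,0,0]],[[0,0,0],[0,0,0]],[[0,0,0],[0,0,0]],[[0,0,0],[0,0,0]],[[0,0,0],[0,0,0]],[[0,0,0],[0,0,0]],[[0,0,0],[0,0,0]],[[0,0,0],[0,0,0]]]' 1 40
python3 d.py 0.5065 0.3565 0.143 5
```

```text
time: 13.3
position: [0.5081, 0.3532, 0.1428]
tool_rot: [2.127, 2.312, -0.001]
ft_force: [-0.8, -0.0, 0.2]
grip_width: 0.998
t 13.3 pos [0.5081 0.3532 0.1428] yawY 4.8 tilt [-0. -0. -1.] F [-0.8 -0.   0.2] T [-0.08  0.02 -0.  ] w 0.998 j [-0.81  0.32  0.2   1.66 -0.07  1.17 -0.52]
tool delta mm [ 3.4 -1.3 -0.2] tilt fix to down (deg, tool) [-0.01  0.01  0.  ] turn z -0.2
time: 14.3
position: [0.5078, 0.3532, 0.143]
tool_rot: [-2.127, -2.312, 0.001]
ft_force: [-0.3, 0.3, 0.5]
grip_width: 0.194
t 14.3 pos [0.5078 0.3532 0.143 ] yawY 4.8 tilt [-0. -0. -1.] F [-0.3  0.3  0.5] T [-0.08  0.25 -0.03] w 0.194 j [-0.81  0.32  0.2   1.66 -0.07  1.17 -0.52]
tool delta mm [ 3.4 -1.1  0. ] tilt fix to down (deg, tool) [-0.03  0.    0.  ] turn z -0.2
```

```bash
python3 -m inch '[[[0,0,-4],[0,0,0]],[[0,0,-8],[0,0,0]],[[0,0,-10],[0,0,0]],[[0,0,-14],[0,0,0]],[[0,0,-18],[0,0,0]],[[0,0,-20],[0,0,0]],[[0,0,-22],[0,0,0]],[[0,0,-22],[0,0,0]],[[0,0,-16],[0,0,0]],[[0,0,-8],[0,0,0]]]'
python3 d.py 0.5708 0.0028 0.285 5
```

```text
time: 15.3
position: [0.5088, 0.3536, 0.2884]
tool_rot: [2.127, 2.311, 0.007]
ft_force: [0.1, -0.8, -0.7]
grip_width: 0.196
t 15.3 pos [0.5088 0.3536 0.2884] yawY 4.8 tilt [ 0.003  0.003 -1.   ] F [ 0.1 -0.8 -0.7] T [-0.07  0.05  0.02] w 0.196 j [-0.82  0.23  0.21  1.47 -0.05  1.44 -0.53]
tool delta mm [-354.7   32.6    2.7] tilt fix to down (deg, tool) [ 0.21 -0.14  0.  ] turn z -0.2
```

```bash
python3 -m inch '[[[-10,1,0],[0,0,0]],[[-25,2,0],[0,0,0]],[[-35,3,0],[0,0,0]],[[-40,4,0],[0,0,0]],[[-40,4,0],[0,0,0]],[[-40,4,0],[0,0,0]],[[-40,4,0],[0,0,0]],[[-40,4,0],[0,0,0]],[[-40,4,0],[0,0,0]],[[-25,2,0],[0,0,0]]]'
python3 -m inch '[[[-15,1,0],[0,0,0]],[[-5,0,0],[0,0,0]],[[0,0,0],[0,0,0]],[[0,0,0],[0,0,0]],[[0,0,0],[0,0,0]],[[0,0,0],[0,0,0]],[[0,0,0],[0,0,0]],[[0,0,0],[0,0,0]],[[0,0,0],[0,0,0]],[[0,0,0],[0,0,0]]]'
python3 d.py 0.5708 0.0028 0.285 5
cat > look.py <<'E'
import sys
from bench import optics,ctrl
from fit0 import *
o=[];k=sys.argv[1]; z=float(sys.argv[2]) # approx tip height
p=ctrl.get_state()["position"]
for n in("scene","top"):
    d=optics.get_image(n);pickle.dump(d,open(f"{n}{k}.pkl","wb")); i=d["image"][:,:,::-1].copy()
    print(n,"tip px if under TCP",proj(d,[[p[0],p[1],z],[p[0],p[1],z+.11]]).round(1).tolist(),"bore top",proj(d,tr(pb,[0,0,94])).round(1).tolist())
    u,v,w,h=(295,150,80,120) if n=="scene" else (290,140,80,120)
    o.append(cv2.resize(i[v:v+h,u:u+w],(400,600),interpolation=cv2.INTER_CUBIC))
cv2.imwrite(f"pics/l{k}.png",np.hstack(o))
E
python3 look.py 3 0.154 | grep px
```

```text
time: 16.3
position: [0.5672, 0.0167, 0.2843]
tool_rot: [2.132, 2.306, -0.003]
ft_force: [0.2, 0.5, -0.6]
grip_width: 0.2
time: 17.3
position: [0.5705, 0.0021, 0.2851]
tool_rot: [2.127, 2.312, 0.0]
ft_force: [-0.6, -0.4, -0.2]
grip_width: 0.196
t 17.3 pos [0.5705 0.0021 0.2851] yawY 4.8 tilt [ 0.  0. -1.] F [-0.6 -0.4 -0.2] T [-0.14  0.06  0.01] w 0.196 j [-0.45  0.13  0.45  1.6  -0.06  1.42  0.08]
tool delta mm [0.6 0.4 0.1] tilt fix to down (deg, tool) [ 0.01 -0.    0.  ] turn z -0.2
scene tip px if under TCP [[327.5, 218.3], [331.7, 169.5]] bore top [[325.1, 241.9]]
top tip px if under TCP [[337.0, 205.4], [348.5, 201.4]] bore top [[331.5, 207.3]]
```

View pics/l3.png

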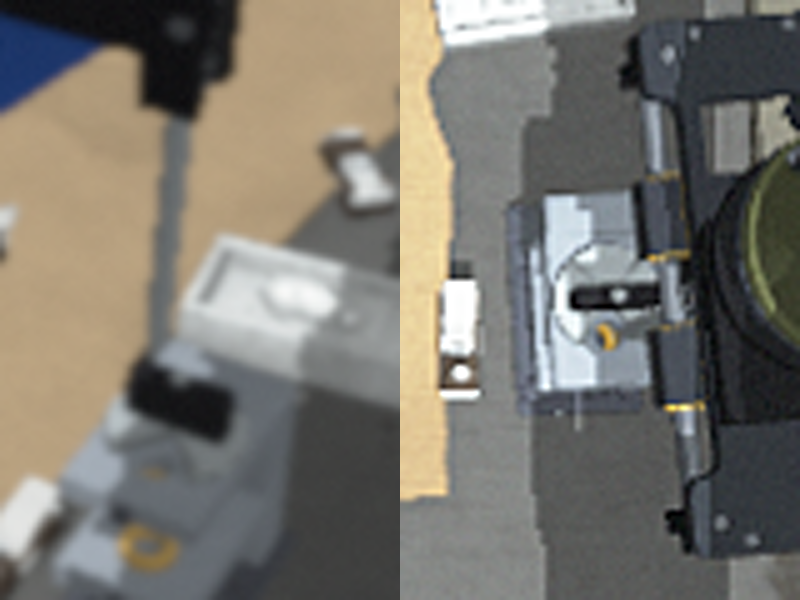

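```bash
python3 - <<'E' | tail -8
from h import *
from bench import ctrl
d=cam("scene",3);p=ctrl.get_state()["position"]
g=cv2.cvtColor(d["image"],cv2.COLOR_RGB2LAB).astype(float)
R=np.array(d["R"]);mm=1000*(R@[p[0],p[1],.2]+d["t"])[2]/d["fx"]
for v in range(178,215,5):
    row=g[v-1:v+2].mean(0); bg=np.median(row[np.r_[312:320,342:348]],0)
    dist=np.linalg.norm(row[318:345]-bg,axis=1); w=np.clip(dist-4,0,25); w[np.abs(np.arange(318,345)-np.argmax(w)-318)>5]=0
    c=(w*np.arange(318,345)).sum()/w.sum()
    # predicted axis col at this row
    zs=np.linspace(.14,.28,300);P=proj(d,np.c_[np.full(300,p[0]),np.full(300,p[1]),zs]);pc=np.interp(-v,-P[:,1][::1],P[:,0]) if P[0,1]<P[-1,1] else np.interp(v,P[::-1,1],P[::-1,0])
    print(v,c.round(2),pc.round(2),"offset mm",((c-pc)*mm).round(2),(w>8).sum())
E
```

```text
178 329.3 330.98 offset mm -3.03 7
183 329.11 330.56 offset mm -2.61 7
188 328.34 330.14 offset mm -3.23 6
193 328.3 329.71 offset mm -2.55 6
198 327.36 329.29 offset mm -3.49 6
203 327.32 328.87 offset mm -2.79 6
208 326.25 328.45 offset mm -3.96 7
213 326.15 328.02 offset mm -3.39 7
```

The rod is parallel to vertical and sits about 3.5 mm towards +y of the TCP. The scene crop shows the tip near (158,350). I'll shift by −2.6 mm in tool x and lower the tip to just above the bore.

```bash
python3 -m inch '[[[-2.6,0.2,0],[0,0,0]],[[0,0,5],[0,0,0]],[[0,0,10],[0,0,0]],[[0,0,10],[0,0,0]],[[0,0,10],[0,0,0]],[[0,0,10],[0,0,0]],[[0,0,7],[0,0,0]],[[0,0,0],[0,0,0]],[[0,0,0],[0,0,0]],[[0,0,0],[0,0,0]]]'
python3 d.py 0.5707 -0.0005 0.215 5; python3 look.py 4 0.102 | grep px; python3 - <<'E'
import cv2,pickle
i=pickle.load(open("scene4.pkl","rb"))["image"][:,:,::-1]
cv2.imwrite("pics/l4.png",cv2.resize(i[200:280,290:370],(640,640),interpolation=cv2.INTER_CUBIC)[:600])
E
```

```text
time: 18.4
position: [0.5713, -0.0005, 0.2337]
tool_rot: [2.127, 2.311, 0.001]
ft_force: [-0.5, 0.7, -0.7]
grip_width: 0.197
t 18.4 pos [ 5.713e-01 -5.000e-04  2.337e-01] yawY 4.8 tilt [ 0.001  0.    -1.   ] F [-0.5  0.7 -0.7] T [-0.08  0.05  0.01] w 0.197 j [-0.45  0.16  0.45  1.68 -0.07  1.32  0.1 ]
tool delta mm [ 0.  -0.6 18.7] tilt fix to down (deg, tool) [ 0.07 -0.    0.  ] turn z -0.2
scene tip px if under TCP [[327.2, 239.2], [331.2, 193.8]] bore top [[325.1, 241.9]]
top tip px if under TCP [[333.5, 206.7], [343.8, 203.1]] bore top [[331.5, 207.3]]
```

View pics/l4.png

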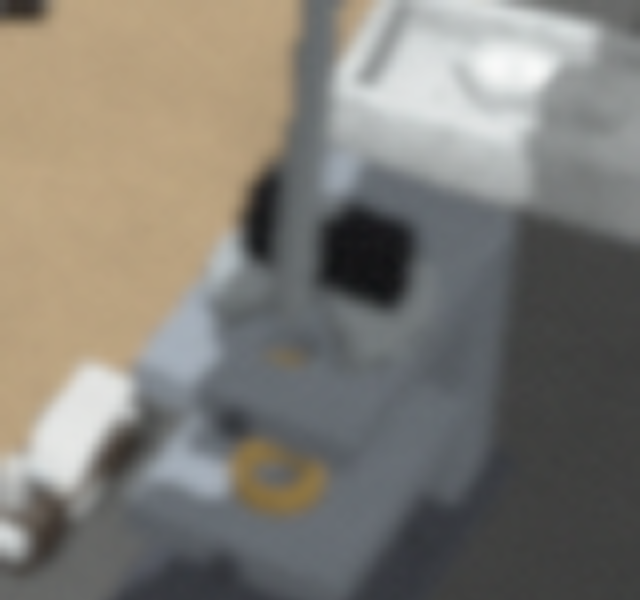

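The tip is at about crop (292,325), just above the brass-edged bore at (288,350), so they are aligned. I'll go down gently and watch the force.

```bash
python3 -m inch '[[[0,0,3],[0,0,0]],[[0,0,3],[0,0,0]],[[0,0,3],[0,0,0]],[[0,0,3],[0,0,0]],[[0,0,3],[0,0,0]],[[0,0,3],[0,0,0]],[[0,0,0],[0,0,0]],[[0,0,0],[0,0,0]],[[0,0,0],[0,0,0]],[[0,0,0],[0,0,0]]]'
python3 d.py 0.5707 -0.0005 0.215 5
python3 - <<'E'
from h import *
from bench import optics
d=optics.get_image("scene");pickle.dump(d,open("scene5.pkl","wb"))
pb=[.57035,.00312,.04]
print(proj(d,tr(pb,[[0,0,z] for z in(52,94,102,130,160)])).round(1).tolist())
g=cv2.cvtColor(d["image"],cv2.COLOR_RGB2LAB).astype(float)
for v in (212,216,220): print(v,g[v,318:342,2].astype(int), g[v,318:342,0].astype(int))
E
```

```text
time: 19.5
position: [0.571, -0.0004, 0.2153]
tool_rot: [2.127, 2.312, 0.001]
ft_force: [0.9, -0.4, -0.8]
grip_width: 0.19
t 19.5 pos [ 5.710e-01 -4.000e-04  2.153e-01] yawY 4.8 tilt [ 0.  0. -1.] F [ 0.9 -0.4 -0.8] T [-0.04  0.03  0.02] w 0.19 j [-0.44  0.17  0.45  1.7  -0.08  1.29  0.1 ]
tool delta mm [-0.  -0.3  0.3] tilt fix to down (deg, tool) [ 0.02 -0.    0.  ] turn z -0.2
[[323.7, 257.4], [325.0, 241.9], [325.3, 238.8], [326.2, 227.9], [327.3, 215.7]]
212 [149 148 148 148 148 148 148 146 139 131 127 126 127 127 127 127 128 127
 128 128 128 128 128 128] [170 170 170 169 168 169 167 159 140 120 115 119 134 163 188 203 206 213
 223 225 227 227 229 229]
216 [148 148 148 148 148 148 146 141 134 128 127 126 127 127 127 127 127 128
 127 127 127 127 127 127] [170 169 168 167 167 165 158 143 124 115 115 123 139 163 178 183 184 186
 188 189 194 197 199 201]
220 [148 149 148 148 145 140 134 130 128 126 126 126 124 123 122 123 123 124
 125 126 127 127 127 128] [172 170 170 162 142 119 105 103 107 113 118 128 144 160 170 168 159 146
 140 146 154 161 165 169]
```

```bash
python3 -m inch '[[[0,0,3],[0,0,0]],[[0,0,3],[0,0,0]],[[0,0,3],[0,0,0]],[[0,0,3],[0,0,0]],[[0,0,3],[0,0,0]],[[0,0,3],[0,0,0]],[[0,0,0],[0,0,0]],[[0,0,0],[0,0,0]],[[0,0,0],[0,0,0]],[[0,0,0],[0,0,0]]]'
python3 d.py 0.5707 -0.0005 0.197 5
python3 - <<'E'
import cv2,pickle
from bench import optics
i=optics.get_image("scene")["image"][:,:,::-1]
cv2.imwrite("pics/l6.png",cv2.resize(i[200:280,290:370],(600,600),interpolation=cv2.INTER_CUBIC))
E
```

```text
time: 20.55
position: [0.571, -0.0004, 0.1973]
tool_rot: [2.127, 2.312, 0.001]
ft_force: [0.6, -0.3, -2.0]
grip_width: 0.194
t 20.55 pos [ 5.710e-01 -4.000e-04  1.973e-01] yawY 4.8 tilt [ 0.  0. -1.] F [ 0.6 -0.3 -2. ] T [-0.05  0.03 -0.01] w 0.194 j [-0.44  0.18  0.45  1.73 -0.08  1.25  0.11]
tool delta mm [-0.1 -0.3  0.3] tilt fix to down (deg, tool) [ 0.02 -0.    0.  ] turn z -0.2
```

View pics/l6.png

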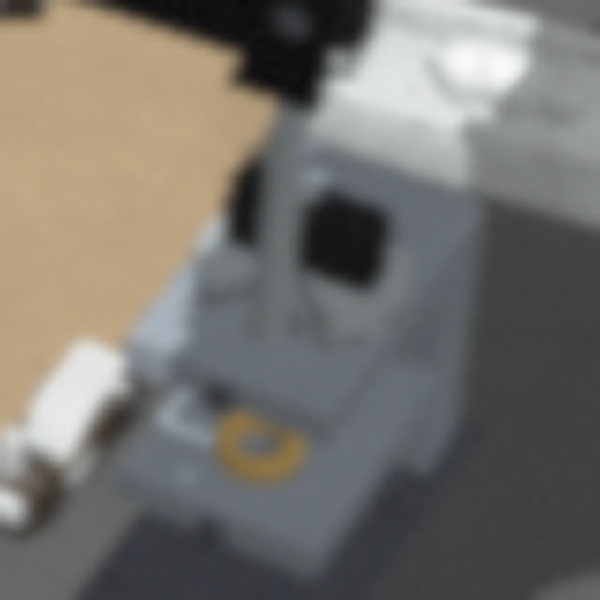

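The shaft enters the upper bore at crop (272,340) with no upward push. I'll continue through the lower bushing.

```bash
python3 -m inch '[[[0,0,2],[0,0,0]],[[0,0,3],[0,0,0]],[[0,0,3],[0,0,0]],[[0,0,3],[0,0,0]],[[0,0,3],[0,0,0]],[[0,0,3],[0,0,0]],[[0,0,3],[0,0,0]],[[0,0,0],[0,0,0]],[[0,0,0],[0,0,0]],[[0,0,0],[0,0,0]]]'
python3 d.py 0.5707 -0.0005 0.152 5
python3 -m inch '[[[0,0,2],[0,0,0]],[[0,0,3],[0,0,0]],[[0,0,3],[0,0,0]],[[0,0,3],[0,0,0]],[[0,0,3],[0,0,0]],[[0,0,0],[0,0,0]],[[0,0,0],[0,0,0]],[[0,0,0],[0,0,0]],[[0,0,0],[0,0,0]],[[0,0,0],[0,0,0]]]'
python3 d.py 0.5707 -0.0005 0.152 5
```

```text
time: 21.6
position: [0.571, -0.0005, 0.1773]
tool_rot: [2.127, 2.312, 0.001]
ft_force: [0.4, -0.3, -0.1]
grip_width: 0.193
t 21.6 pos [ 5.710e-01 -5.000e-04  1.773e-01] yawY 4.8 tilt [ 0.  0. -1.] F [ 0.4 -0.3 -0.1] T [-0.14  0.04 -0.  ] w 0.193 j [-0.44  0.2   0.44  1.75 -0.09  1.21  0.11]
tool delta mm [-0.  -0.4 25.3] tilt fix to down (deg, tool) [ 0.02 -0.    0.  ] turn z -0.2
time: 22.6
position: [0.571, -0.0004, 0.1632]
tool_rot: [2.127, 2.312, 0.0]
ft_force: [-0.3, -0.1, -1.3]
grip_width: 0.192
t 22.6 pos [ 5.710e-01 -4.000e-04  1.632e-01] yawY 4.8 tilt [ 0.  0. -1.] F [-0.3 -0.1 -1.3] T [-0.1  -0.01  0.02] w 0.192 j [-0.44  0.21  0.44  1.77 -0.1   1.19  0.12]
tool delta mm [-0.  -0.3 11.2] tilt fix to down (deg, tool) [ 0.01 -0.    0.  ] turn z -0.2
```

```bash
python3 -m inch '[[[0,0,2],[0,0,0]],[[0,0,3],[0,0,0]],[[0,0,3],[0,0,0]],[[0,0,3],[0,0,0]],[[0,0,0],[0,0,0]],[[0,0,0],[0,0,0]],[[0,0,0],[0,0,0]],[[0,0,0],[0,0,0]],[[0,0,0],[0,0,0]],[[0,0,0],[0,0,0]]]'
python3 d.py 0.5707 -0.0005 0.152 5
python3 - <<'E'
import cv2,numpy as np
from bench import optics
i=optics.get_image("scene")["image"][:,:,::-1]
cv2.imwrite("pics/l7.png",np.hstack([cv2.resize(i[200:280,290:370],(400,400),interpolation=cv2.INTER_CUBIC),cv2.resize(i[165:265,145:245],(400,400),interpolation=cv2.INTER_CUBIC)]))
E
```

```text
time: 23.6
position: [0.571, -0.0004, 0.1522]
tool_rot: [2.127, 2.312, 0.0]
ft_force: [0.3, 0.1, -0.7]
grip_width: 0.188
t 23.6 pos [ 5.710e-01 -4.000e-04  1.522e-01] yawY 4.8 tilt [ 0.  0. -1.] F [ 0.3  0.1 -0.7] T [-0.09  0.01 -0.01] w 0.188 j [-0.43  0.22  0.44  1.78 -0.1   1.16  0.12]
tool delta mm [-0.1 -0.3  0.2] tilt fix to down (deg, tool) [ 0.01 -0.    0.  ] turn z -0.2
```

View pics/l7.png

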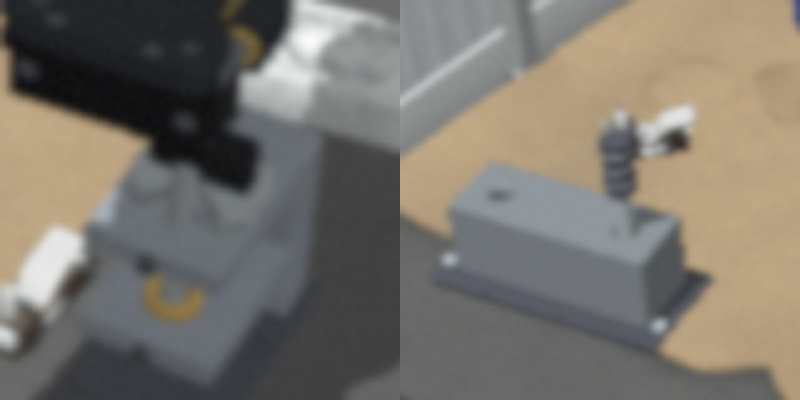

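The shaft now breaks the far rim of the lower collar at crop (178,278), so it's through both bushings. The short rod stands untouched in the rack, and the contact force is about zero. Handing in.

```bash
python3 -c "
from bench import close_job
print(close_job())"
```

```text
the job is handed in; nothing more can be done
None
```

I opened the cap, threaded the long rod down through both bushings, and handed the job in at about 24 s with the rod still gripped. The hand-in gives no verdict.

- **Cap:** I turned it about 65° counter-clockwise until the torque about the tool axis rose to 0.42 N m at the stop. A picture afterwards showed the notch over the bore.
- **Rod:** I gripped it about 3.5 mm off the pads' centre line, because I used a position reading taken before the arm had settled. I measured the offset in the image and corrected for it before threading.
- **Final pose:** the TCP is at (0.571, 0.000, 0.152) with no tilt. From the grip height, I work out the tip to be about 21 mm above the bracket's origin.
- **Final force and grip:** side forces were under 1 N, with no upward push. The grip force is set to 40 N, and the gripper reads about 16.5 mm on the 18 mm head.
- **Last picture:** the shaft passes into the lower collar, and the short rod and the block behind the rack stand where they were. The block and the housing by the bracket showed no movement in the pictures, but I did not measure them.
- **Not seen directly:** the tip under the lower arm is hidden from both cameras. Its height relies on the rod not having slipped in the grip.

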